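# Put the pipette away in the one clear vial of a slanted rack

### The job

Put the transfer pipette away in the slanted rack, stem first, in whichever of the three vials is still clear: two of them are blocked half-way down by hard dried residue that cannot be seen from outside, so find the clear one by feel. Push the pipette right down until its bulb sits against the vial's mouth, and let go of it. Leave the spice jar, the dropper bottle and the muller where they stand.

Things in the scene. Friction and masses are not known exactly. Their poses are not given: they have to be found in the camera images.
- pipette: The loose stiff white plastic transfer pipette, 148 mm long, 14 g (varies), lying flat. Origin half-way along its length, on its underside; z up, +y runs along it towards the bulb end, -y towards the stem's tip. The bulb is 12 mm wide and 12 mm high, from y = +31 to +74 mm; the straight stem is about 5 mm wide and 5 mm high, from y = -72 to +31 mm. Both lie on the surface, so the stem's middle line is 2.6 mm above the underside and the bulb's 6 mm.
- pipette_bulb (a point): The centre of the bulb (the place to grasp; 12 mm wide, 43 mm long), axes as the pipette's.
- pipette_shoulder (a point): The point on the stem's middle line where the stem meets the bulb, axes as the pipette's. The bulb is too thick to enter a vial, so at home this point is at the vial's mouth.
- pipette_tip (a point): The tip of the stem, on its middle line, 103 mm from the shoulder.
- rack: The fixed wooden rack with three aluminium vials side by side, 130 x 180 mm, 105 mm high. Origin under its middle on the table; its own -x is the side the mouths face, y runs across the vials (48 mm apart). The vials slope 40 degrees above the level. A steel strap crosses them 60 mm below the mouths and rises 12 mm off their middle lines; nothing stands higher over them.
- vial0_mouth (a point): Centre of the mouth of the first (rack y = -48 mm) vial (19 mm outside diameter, flat rim, no lead-in). z points out of the vial along its bore (40 degrees above the level), y as the rack's y. The bore is about 10 mm in diameter; a clear vial is 116 mm deep, a blocked one stops the stem, firmly, 48 mm below the mouth. Which one is clear differs from run to run: exactly one is.
- vial1_mouth (a point): Centre of the mouth of the middle (rack y = 0) vial (19 mm outside diameter, flat rim, no lead-in). z points out of the vial along its bore (40 degrees above the level), y as the rack's y. The bore is about 10 mm in diameter; a clear vial is 116 mm deep, a blocked one stops the stem, firmly, 48 mm below the mouth. Which one is clear differs from run to run: exactly one is.
- vial2_mouth (a point): Centre of the mouth of the third (rack y = +48 mm) vial (19 mm outside diameter, flat rim, no lead-in). z points out of the vial along its bore (40 degrees above the level), y as the rack's y. The bore is about 10 mm in diameter; a clear vial is 116 mm deep, a blocked one stops the stem, firmly, 48 mm below the mouth. Which one is clear differs from run to run: exactly one is.
- spice_jar_mid (a point): Middle of the small lidded spice jar, 44 mm across, 59 mm high (bystander; loose).
- dropper_mid (a point): Middle of the amber dropper bottle, 30 mm across, 98 mm high (bystander; loose).
- muller_mid (a point): Middle of the pale grey-white waisted glass muller, 52 mm across, 92 mm high (bystander; loose).
There are look-alikes about, which are no part of the job. Several things look just like the rack: the one meant starts farthest from the robot's base.

How it is judged:
At the end, for the whole second after the job is handed in: The pipette's stem is all the way in one vial: the shoulder is between 4 mm below and 8 mm above the plane of the mouth and within 10 mm of its centre, the pipette is within 0.1 rad of the bore's line, at rest and let go (((z of pipette_shoulder in the frame of vial0_mouth between -0.004 and 0.008 m and distance between pipette_shoulder and vial0_mouth below 0.01 m and angle between the y axis of pipette and the z axis of vial0_mouth, either way round below 0.1 rad) or (z of pipette_shoulder in the frame of vial1_mouth between -0.004 and 0.008 m and distance between pipette_shoulder and vial1_mouth below 0.01 m and angle between the y axis of pipette and the z axis of vial1_mouth, either way round below 0.1 rad) or (z of pipette_shoulder in the frame of vial2_mouth between -0.004 and 0.008 m and distance between pipette_shoulder and vial2_mouth below 0.01 m and angle between the y axis of pipette and the z axis of vial2_mouth, either way round below 0.1 rad)) and linear speed of pipette below 0.01 m/s and contact force between pipette and the fingers below 0.05 N); the robot touches nothing.
It fails at once if the spice jar is moved more than 20 mm (distance of spice_jar_mid from where it was at the start of the episode above 0.02 m).
It fails at once if the dropper bottle is moved more than 20 mm (distance of dropper_mid from where it was at the start of the episode above 0.02 m).
It fails at once if the muller is moved more than 20 mm (distance of muller_mid from where it was at the start of the episode above 0.02 m).
It also fails if it takes over 54 s, if anything falls off the work surface, if the arm or the gripper's body presses on something with over 40 N, if the wrist force passes 120 N, or if a joint passes its speed limit or range.

### The arm

A 6-joint arm with a two-finger parallel gripper is mounted at the origin on the work surface; the furniture and walls round the work are solid. World frame = base frame: x ahead of the robot, y to its left, z up, the work surface at z = 0. Lengths are in m, angles in rad, forces in N, time in s.
With the tool pointing down it reaches from about 0.4 to 0.925 m from the base axis. Payload 3.4 kg.
Tool frame: the origin (TCP) lies on the centre line of the jaws, within the pads' length; the fingertips stand 25 mm ahead of it and the grasp point (between the pads) lies 6 mm ahead of it; z points along the fingers, x is the direction in which the jaws open and shut, and the axes are right-handed (so a half turn about z gives the same grasp; the last joint's range is limited). The gripper opens to 85 mm and grips with 20 to 120 N. Pads are 22 mm wide; open, the fingers measure 114 mm over their backs; the gripper's body (76 mm by 85 mm) begins 54 mm behind the grasp point. The pads swing forward as they close: fully open they stand 13 mm farther back than shut.
Start: joints at [-1.256, 0.307, 1.506, -0, 1.328, -0.073], TCP at [0.217, -0.532, 0.256] pointing down, gripper open.
Joint ranges: [-3.12, 3.12], [-1.05, 2.28], [0.14, 2.33], [-1.42, 4.57], [0.1, 2.73], [-2.68, 2.68]. Speed limits (rad/s): [2.57, 2.57, 3.14, 3.14, 3.14, 3.14].

### API

Orientations are given as [roll, pitch, yaw] about the fixed x, y, z axes, in that order (R = Rz(yaw) Ry(pitch) Rx(roll)).
In Python, from plant import env gives the robot as it stands.
- The arm moves only by the tool servo_tool, never from a script. Its argument "motion" is a list of rows, each a list of 7 numbers: the shift along the tool's x, y, z in m, then the turn, a rotation vector about the tool's x, y, z in rad, then the gripper's target within -1 to 1 (shut at 1, half-way at 0, fully open at -1). A call has 1 to 8 rows; each row shifts and turns the commanded pose from where the row before left it, along the tool's axes as they then stand; what a row does not reach is not made up. A row lasts 1/8 s, in which the tool goes at most 62.5 mm and 10.7 degrees, less where a joint would pass 70% of its speed; a pose out of reach is approached as far as the arm can. A call with a gripper value outside its range is refused whole. The fingers move at their own pace and stop on an object; "force" is the grip in N (left out, the last holds). Time passes only in rows, so rows that do not move let the fingers close. It gives the time, the measured TCP pose, the force and the opening at its end, in the units of the state.
- env.get_obs(): the state, without advancing time (a new reading comes with each control period).
- env.get_image(name): name is "side" or "top" or "wrist"; returns a dict with "color" (400x640x3 uint8, red, green, blue), "fx", "fy", "cx", "cy" (pixels), "k1" (the pictures are not rectified: a ray, as slopes to the right and down, at radius r is drawn at 1 + k1 r^2 times it, then the intrinsics apply), "extrinsics" (4x4, takes a point from world to camera coordinates). Camera axes: x right, y down, z forward; pixel columns grow to the right and rows downward; lengths in m; the calibration is good to about 2 mm. A picture is of the moment at which its call begins. There is no depth.
- env.finish_job(): hands the job in, once; it reports no verdict.
The state is a dict: "clock": time; "joint_pos": joint angles; "dq": joint speeds; "joint_efforts": joint torques, N m; "eef_pos": TCP position; "eef_rot": TCP orientation; "contact_force": force on the tool from outside, world axes, zero at the start; "moment": the same for the moment, N m; "finger_gap": finger opening in m.
Only numpy, scipy, OpenCV 4.12 (cv2) and the standard library are available. Lean on these libraries where they do the work, as an engineer would, in place of code of your own. Each camera call takes 0.05 s, during which the arm holds its last target. There are 200 camera calls.

## Working session

There is one attempt and no reset: what is moved stays moved. The work goes in short steps, Python scripts to look and compute and a tool call to move; the robot and the scene stay as the last step left them, time stands still between calls to the robot, and variables do not carry over. Pictures are saved under pics/ and viewed, about 8 in all and at most 12, crops included, and the job is handed in when it is done.

Besides the shell and the picture viewer there is one more tool, called after "Emit:" in YAML: its name, and indented under it one key for each argument. servo_tool: Moves the arm, as the interface text tells. Its arguments: {"type":"object","properties":{"motion":{"type":"array"},"force":{"type":"number"}},"required":["motion"]}

```bash
ls; mkdir -p pics; cat > h.py <<'E'
import numpy as np, cv2
from plant import env
from scipy.spatial.transform import Rotation as R
def snap(n,f):
    im=env.get_image(n); np.save(f'pics/{f}.npy',im,allow_pickle=True)
    cv2.imwrite(f'pics/{f}.png',im['color'][:,:,::-1]); return im
def load(f): return np.load(f'pics/{f}.npy',allow_pickle=True).item()
def ray(im,u,v):
    K=np.array([[im['fx'],0,im['cx']],[0,im['fy'],im['cy']],[0,0,1]])
    x,y=(u-im['cx'])/im['fx'],(v-im['cy'])/im['fy']
    rd=np.hypot(x,y); r=rd
    for _ in range(30): r=rd/(1+im['k1']*r*r)
    s=r/rd if rd>0 else 1
    E=im['extrinsics']; d=E[:3,:3].T@np.array([x*s,y*s,1]); o=-E[:3,:3].T@E[:3,3]
    return o,d/np.linalg.norm(d)
def onz(im,u,v,z):
    o,d=ray(im,u,v); return o+d*(z-o[2])/d[2]
def proj(im,P):
    E=im['extrinsics']; c=E[:3,:3]@np.asarray(P)+E[:3,3]; x,y=c[:2]/c[2]; k=1+im['k1']*(x*x+y*y)
    return np.array([im['fx']*x*k+im['cx'],im['fy']*y*k+im['cy']])
def tri(im1,p1,im2,p2):
    o1,d1=ray(im1,*p1);o2,d2=ray(im2,*p2)
    A=np.stack([d1,-d2],1); t=np.linalg.lstsq(A,o2-o1,rcond=None)[0]
    a,b=o1+t[0]*d1,o2+t[1]*d2
    return (a+b)/2,np.linalg.norm(a-b)
E
python3 - <<'E'
from h import *
for n in ['top','side']:
    im=snap(n,n+'0'); print(n,im['fx'],im['cx'],im['k1'],ray(im,320,200))
print(env.get_obs())
E
```

```text
pics
top 489.4944313226206 315.7165916020992 -0.15268494843492658 (array([0.36144412, 0.09034395, 0.95528339]), array([ 0.21998628,  0.00828148, -0.97546781]))
side 374.4462384536263 316.03124729048716 -0.07205219822411121 (array([0.16312137, 0.78278538, 0.41939638]), array([ 0.42132362, -0.81926823, -0.38895497]))
{'clock': 0.1, 'joint_pos': array([-1.25646479e+00,  3.07523142e-01,  1.50754573e+00, -1.35117121e-06,
        1.32839847e+00, -7.35139547e-02]), 'dq': array([-0.0018489 , -0.0007341 , -0.00271872, -0.00042847, -0.00123389,
       -0.00048254]), 'joint_efforts': array([ 1.81465268e-03, -4.58521521e+01, -2.52608675e+01, -7.68839840e-06,
        5.54725353e-03,  3.75123182e-05]), 'eef_pos': array([ 0.21725182, -0.53175239,  0.25545769]), 'eef_rot': array([-3.14145627e+00,  1.86972137e-03, -1.18295038e+00]), 'contact_force': array([-0.18657935, -0.44774304,  1.29054038]), 'moment': array([-0.02386954,  0.03838773,  0.02631007]), 'finger_gap': 0.08540129044236176}
```

```bash
sleep 8; ls pics
```

```text
side0.npy
side0.png
top0.npy
top0.png
```

View pics/top0.png

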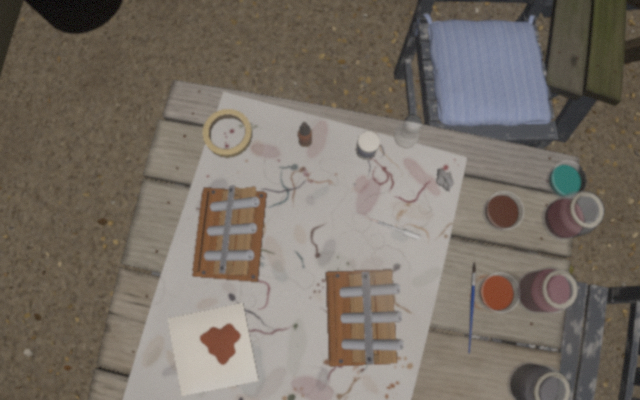

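View pics/side0.png

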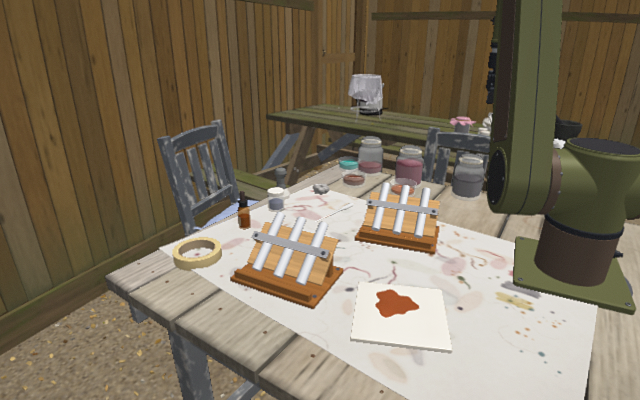

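The top view shows two racks, at (230,233) and (363,317). The pipette lies from (375,218) to (422,236), bulb to the right. The dropper is at (305,132), the jar at (368,145) and the muller at (406,133). The side view shows the same things, with the pipette at about (338,211).

```bash
python3 - <<'E'
from h import *
t=load('top0');s=load('side0')
for n,p,z in [('rackA',(230,233),.05),('rackB',(363,317),.05),('ptip',(375,218),.003),('pbulb',(422,236),.006),('drop',(305,132),.05),('jar',(368,145),.05),('mul',(406,133),.05),('ring',(228,133),0)]:
    P=onz(t,*p,z); print(n,P.round(3),np.hypot(*P[:2]).round(3),proj(s,P).round())
for n,c in [('top',(195,180,275,290)),('top',(340,195,450,260)),]:
    x0,y0,x1,y1=c; a=t['color'][y0:y1,x0:x1,::-1]
    cv2.imwrite(f'pics/c{x0}.png',cv2.resize(a,None,fx=7,fy=7 if x0<300 else 7,interpolation=cv2.INTER_CUBIC)[:, :])
a=cv2.resize(t['color'][185:285,190:275,::-1],None,fx=4,fy=4,interpolation=cv2.INTER_CUBIC)
b=cv2.resize(t['color'][205:250,360:440,::-1],None,fx=5,fy=5,interpolation=cv2.INTER_CUBIC)
c=np.zeros((600,800,3),np.uint8);c[:400,:340]=a;c[:225,360:760]=b
d=cv2.resize(s['color'][200:235,315:370,::-1],None,fx=6,fy=6,interpolation=cv2.INTER_CUBIC);c[240:450,360:690]=d
cv2.imwrite('pics/m1.png',c)
e=cv2.resize(s['color'][205:305,225:350,::-1],None,fx=6,fy=6,interpolation=cv2.INTER_CUBIC);cv2.imwrite('pics/m2.png',e)
E
```

```text
rackA [0.488 0.261 0.05 ] 0.554 [293. 254.]
rackB [0.355 0.002 0.05 ] 0.355 [401. 216.]
ptip [ 0.549 -0.013  0.003] 0.549 [328. 215.]
pbulb [ 0.52  -0.108  0.006] 0.531 [352. 203.]
drop [0.699 0.138 0.05 ] 0.713 [244. 209.]
jar [0.683 0.014 0.05 ] 0.683 [278. 193.]
mul [ 0.715 -0.06   0.05 ] 0.717 [283. 183.]
ring [0.703 0.301 0.   ] 0.765 [197. 258.]
```

View pics/m1.png

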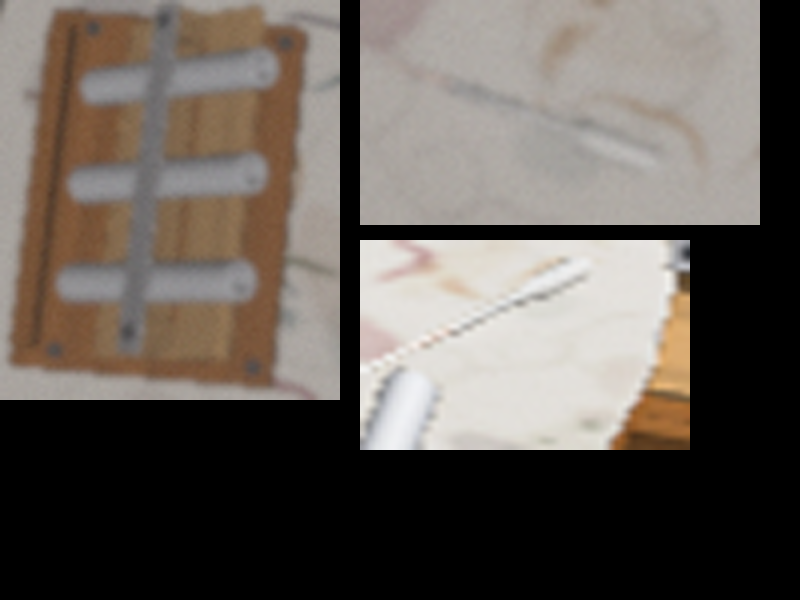

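View pics/m2.png

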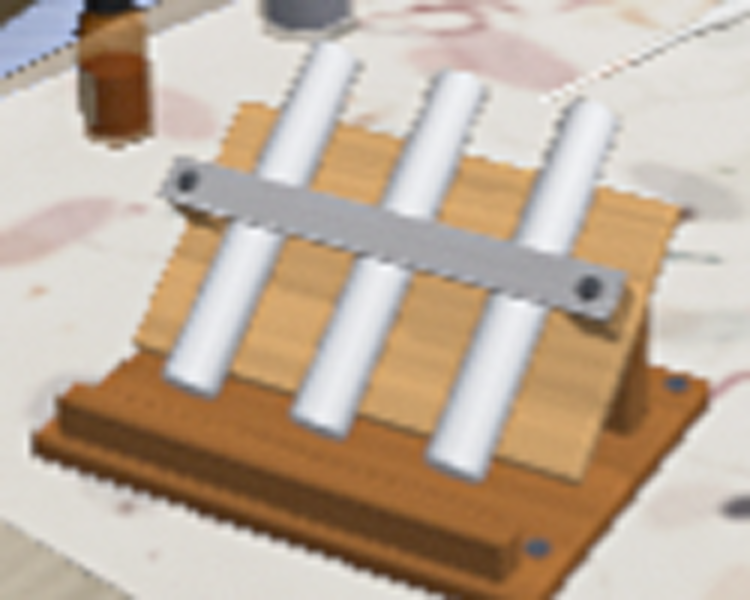

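```bash
cat >> h.py <<'E'
def cur():
    o=env.get_obs(); return np.array(o['eef_pos']),R.from_euler('xyz',o['eef_rot'])
def plan(goal,Rg,n,g,start=None,nd=3):
    p,r=start or cur(); rows=[]
    for k in range(n):
        f=1/(n-k); dp=r.inv().apply((goal-p)*f).round(nd); dr=((r.inv()*Rg).as_rotvec()*f).round(nd)
        rows.append([*map(float,dp),*map(float,dr),g]); p=p+r.apply(dp); r=r*R.from_rotvec(dr)
    for i in rows: print([x+0 for x in i])
    print('end err mm',((goal-p)*1e3).round(1),'maxT',max(np.linalg.norm(i[:3]) for i in rows),'maxR',max(np.linalg.norm(i[3:6]) for i in rows))
    return p,r
def axes(y,z):
    y=np.array(y,float);z=np.array(z,float);z/=np.linalg.norm(z);y-=z*(y@z);y/=np.linalg.norm(y)
    return R.from_matrix(np.stack([np.cross(y,z),y,z],1))
E
python3 - <<'E'
from h import *
plan(np.array([.53,-.10,.20]),axes([-.29,-.957,0],[0,0,-1]),16,-1)
E
```

```text
[-0.018, -0.028, 0.004, 0.0, 0.0, -0.056, -1]
[-0.016, -0.029, 0.003, 0.0, 0.0, -0.056, -1]
[-0.014, -0.03, 0.004, 0.0, 0.0, -0.055, -1]
[-0.013, -0.031, 0.003, 0.0, 0.0, -0.056, -1]
[-0.011, -0.032, 0.004, 0.0, 0.0, -0.055, -1]
[-0.009, -0.032, 0.003, 0.0, 0.0, -0.056, -1]
[-0.007, -0.032, 0.004, 0.0, 0.0, -0.055, -1]
[-0.006, -0.033, 0.003, 0.0, 0.0, -0.056, -1]
[-0.004, -0.033, 0.004, 0.0, 0.0, -0.055, -1]
[-0.002, -0.033, 0.003, 0.0, 0.0, -0.056, -1]
[0.0, -0.033, 0.004, 0.0, 0.0, -0.055, -1]
[0.002, -0.033, 0.003, 0.0, 0.0, -0.056, -1]
[0.004, -0.033, 0.004, 0.0, 0.0, -0.055, -1]
[0.006, -0.033, 0.003, 0.0, 0.0, -0.056, -1]
[0.008, -0.033, 0.004, -0.001, 0.001, -0.055, -1]
[0.009, -0.032, 0.003, 0.0, 0.0, -0.056, -1]
end err mm [-0.   0.3 -0. ] maxT 0.03419064199455752 maxR 0.056
```

Emit:
servo_tool:
  motion:
    - [-0.018,-0.028,0.004,0,0,-0.056,-1]
    - [-0.016,-0.029,0.003,0,0,-0.056,-1]
    - [-0.014,-0.03,0.004,0,0,-0.055,-1]
    - [-0.013,-0.031,0.003,0,0,-0.056,-1]
    - [-0.011,-0.032,0.004,0,0,-0.055,-1]
    - [-0.009,-0.032,0.003,0,0,-0.056,-1]
    - [-0.007,-0.032,0.004,0,0,-0.055,-1]
    - [-0.006,-0.033,0.003,0,0,-0.056,-1]

```text
clock: 1.1
eef_pos: [0.3735, -0.315, 0.2278]
eef_rot: [-3.142, 0.001, -0.736]
contact_force: [0.1, -0.5, 0.6]
finger_gap: 0.0853
```

Emit:
servo_tool:
  motion:
    - [-0.004,-0.033,0.004,0,0,-0.055,-1]
    - [-0.002,-0.033,0.003,0,0,-0.056,-1]
    - [0,-0.033,0.004,0,0,-0.055,-1]
    - [0.002,-0.033,0.003,0,0,-0.056,-1]
    - [0.004,-0.033,0.004,0,0,-0.055,-1]
    - [0.006,-0.033,0.003,0,0,-0.056,-1]
    - [0.008,-0.033,0.004,0,0,-0.055,-1]
    - [0.009,-0.032,0.003,0,0,-0.056,-1]

```text
clock: 2.1
eef_pos: [0.5305, -0.0999, 0.1997]
eef_rot: [3.142, 0.001, -0.292]
contact_force: [0.4, 0.2, -0.9]
finger_gap: 0.0853
```

```bash
python3 - <<'E'
from h import *
im=snap('wrist','w1'); o=env.get_obs(); print(o['clock'],o['eef_pos'],o['eef_rot'],o['joint_pos'],ray(im,320,200))
E
```

```text
2.15 [ 0.53286424 -0.09701209  0.19951992] [-3.13820835e+00 -5.11845189e-04 -2.89413718e-01] [-0.26023792  0.31099938  1.65732796  0.00365371  1.17265734  0.0277594 ] (array([ 0.55058876, -0.03586422,  0.31779733]), array([-0.08410088, -0.26801736, -0.95973628]))
```

View pics/w1.png

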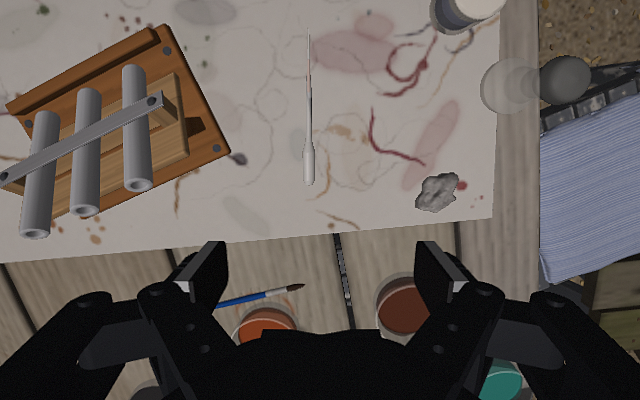

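The wrist view shows the pipette from its tip at (308,30) to its bulb end at (309,186). Rack B, the look-alike, is on the left.

```bash
python3 - <<'E'
from h import *
w=load('w1')
for n,p,z in [('tip',(308.3,30),.0026),('mid',(309,110),.0026),('bulbstart',(309,144),.006),('bulbend',(309.2,186),.006)]:
    print(n,onz(w,*p,z).round(4))
a=w['color'].astype(int); 
for v in range(30,192,12):
    row=a[v,295:325].min(1); print(v,row)
E
```

```text
tip [0.5596 0.0357 0.0026]
mid [ 0.539  -0.0331  0.0026]
bulbstart [ 0.5295 -0.0644  0.006 ]
bulbend [ 0.517  -0.1054  0.006 ]
30 [143 145 146 146 146 144 146 144 143 141 146 145 139 158 147 144 147 146
 146 146 145 145 146 146 144 144 145 144 143 142]
42 [146 145 147 147 146 147 146 145 147 145 145 144 134 165 102 124 128 120
 120 120 122 121 120 122 122 122 124 124 125 124]
54 [147 149 147 148 148 146 147 146 147 145 143 139 152 165 115 124 121 121
 122 120 118 117 122 128 127 123 125 126 126 123]
66 [146 144 147 146 146 146 145 146 145 147 145 146 144 144 105 144 144 132
 132 134 137 140 143 141 138 137 137 133 127 125]
78 [132 135 135 137 139 137 141 143 142 142 147  94 136 143 122  55 149 155
 150 150 150 150 150 150 150 150 150 149 148 149]
90 [150 149 150 150 151 150 150 149 149 151 154 129 141 144 126 111  66 152
 152 150 152 150 150 151 151 151 150 149 151 151]
102 [152 150 150 150 150 150 152 152 150 152 151 149 162 146 126  96  24 152
 155 150 151 149 151 150 151 150 150 149 151 151]
114 [150 151 151 151 152 151 151 153 150 151 151 147 163 168 150 111  30 155
 155 151 150 153 149 151 152 153 151 150 151 151]
126 [149 149 150 149 148 147 149 148 150 150 150 148 164 169 150 128  67 153
 153 150 149 151 151 150 149 150 150 149 147 147]
138 [141 140 142 142 144 143 144 144 143 145 108 149 164 161 149 129  84 148
 148 147 149 149 147 149 146 147 149 152 151 152]
150 [143 142 143 141 142 144 144 145 135 149 157 157 159 155 152 142 133 117
  98  64 149 144 140 146 151 151 150 148 146 130]
162 [150 149 149 147 147 148 148 148 144 155 165 175 184 170 159 151 143 131
 116  78 149 145 147 149 149 149 151 150 149 150]
174 [151 151 151 151 153 150 149 150 137 150 161 171 184 176 162 155 147 133
 117  78 150 153 151 151 150 141 131 136 148 147]
186 [149 149 151 151 150 150 151 149 150 151 149 149 152 151 151 154 152 150
 151 152 150 150 149 150 151 151 150 149 148 153]
```

```bash
python3 - <<'E'
from h import *
plan(np.array([.5232,-.0848,.0275]),axes([-.289,-.957,0],[0,0,-1]),7,-1)
E
```

```text
[-0.002, -0.001, 0.025, 0.0, 0.0, 0.001, -1]
[-0.002, -0.001, 0.025, -0.001, 0.0, 0.0, -1]
[-0.002, -0.001, 0.024, 0.0, 0.0, 0.001, -1]
[-0.002, -0.001, 0.025, -0.001, 0.0, 0.0, -1]
[-0.002, -0.002, 0.024, 0.0, 0.0, 0.001, -1]
[-0.001, -0.001, 0.025, -0.001, 0.0, 0.0, -1]
[-0.002, -0.002, 0.024, 0.0, -0.001, 0.001, -1]
end err mm [ 0.  -0.5 -0. ] maxT 0.025099800796022267 maxR 0.001414213562373095
```

Emit:
servo_tool:
  motion:
    - [-0.002,-0.001,0.025,0,0,0.001,-1]
    - [-0.002,-0.001,0.025,-0.001,0,0,-1]
    - [-0.002,-0.001,0.024,0,0,0.001,-1]
    - [-0.002,-0.001,0.025,-0.001,0,0,-1]
    - [-0.002,-0.002,0.024,0,0,0.001,-1]
    - [-0.001,-0.001,0.025,-0.001,0,0,-1]
    - [-0.002,-0.002,0.024,0,0,0.001,-1]
    - [0,0,0,0,0,0,-1]

```text
clock: 3.15
eef_pos: [0.5184, -0.0883, 0.0266]
eef_rot: [3.138, 0.005, -0.298]
contact_force: [-0.2, -0.4, 0.5]
finger_gap: 0.0853
```

```bash
python3 - <<'E'
from h import *
im=snap('wrist','w2'); o=env.get_obs(); print(o['clock'],o['eef_pos'],o['eef_rot'],o['contact_force'])
E
```

```text
3.2 [ 0.51949082 -0.08864692  0.02761891] [ 3.13846560e+00  2.57850466e-03 -2.98008637e-01] [-0.09429185  0.12224185  0.50680471]
```

View pics/w2.png

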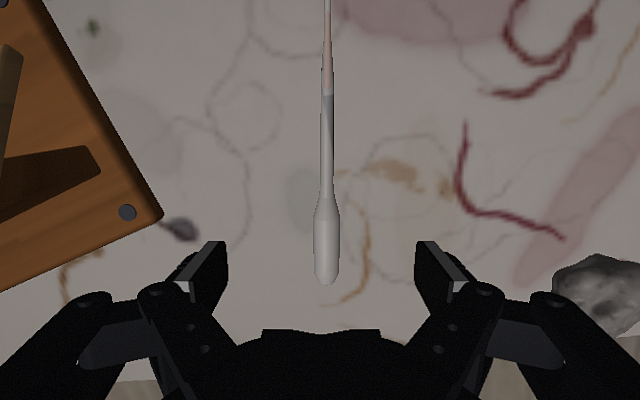

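The bulb lies between the open jaws, spanning u 313–340 and v 195–284. The jaw midline is near u 321.

```bash
python3 - <<'E'
from h import *
w=load('w2'); p,r=cur()
for n,q in [('start',(327,197)),('end',(326.5,284))]:
    P=onz(w,*q,.006); print(n,P.round(4),'tool',r.inv().apply(P-p).round(4))
E
```

```text
start [ 0.5299 -0.0626  0.006 ] tool [ 0.0023 -0.028   0.0215]
end [ 0.5166 -0.1059  0.006 ] tool [0.0024 0.0172 0.0217]
```

Emit:
servo_tool:
  motion:
    - [0.002,-0.005,0,0,0,0,-1]
    - [0,0,0,0,0,0,0.5]
    - [0,0,0,0,0,0,1]
    - [0,0,0,0,0,0,1]
    - [0,0,0,0,0,0,1]
    - [0,0,0,0,0,0,1]
    - [0,0,0,0,0,0,1]
    - [0,0,0,0,0,0,1]
  force: 60

```text
clock: 4.2
eef_pos: [0.5238, -0.0847, 0.0286]
eef_rot: [3.139, -0.0, -0.298]
contact_force: [-1.0, -0.2, 5.5]
finger_gap: 0.0101
```

Emit:
servo_tool:
  motion:
    - [0,0,-0.02,0,0,0,1]
    - [0,0,-0.04,0,0,0,1]
    - [0,0,-0.04,0,0,0,1]
    - [0,0,-0.04,0,0,0,1]
    - [0,0,-0.03,0,0,0,1]
    - [0,0,0,0,0,0,1]

```text
clock: 4.95
eef_pos: [0.5256, -0.0845, 0.2007]
eef_rot: [3.139, -0.006, -0.298]
contact_force: [-0.8, 0.4, -0.8]
finger_gap: 0.0105
```

```bash
python3 - <<'E'
from h import *
w=snap('wrist','w3'); p,r=cur(); o=env.get_obs(); print(o['clock'],p,o['finger_gap'])
t=load('top0')
m=[(257.5,201),(254,228),(251,255.5)]; l=[(211.5,207),(208.5,231.5),(206,256)]
for a,b in zip(m,l): print('mouth',onz(t,*a,.1).round(4),'low',onz(t,*b,.02).round(4))
E
```

```text
5.0 [ 0.52434576 -0.08423201  0.198987  ] 0.010775804252091743
mouth [0.5431 0.2092 0.1   ] low [0.5405 0.3096 0.02  ]
mouth [0.4938 0.2101 0.1   ] low [0.4916 0.3093 0.02  ]
mouth [0.4447 0.2101 0.1   ] low [0.4437 0.3082 0.02  ]
```

View pics/w3.png

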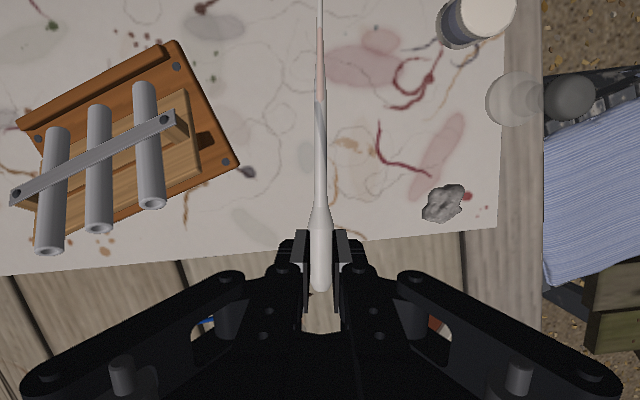

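The pipette is held straight in the jaws (shoulder at (320,205), bulb end at (321,293)), and its tip is out of frame. Next I go over rack A to measure the mouths.

```bash
python3 - <<'E'
from h import *
s=plan(np.array([.47,.15,.23]),axes([0,-1,0],[0,0,-1]),8,1)
plan(np.array([.52,.115,.23]),axes([0,-1,0],[0,0,-1]),3,1,start=s)
E
```

```text
[-0.015, -0.026, -0.004, 0.0, 0.0, -0.037, 1]
[-0.014, -0.027, -0.004, 0.0, 0.0, -0.037, 1]
[-0.013, -0.027, -0.004, 0.001, 0.0, -0.037, 1]
[-0.012, -0.027, -0.004, 0.0, 0.0, -0.037, 1]
[-0.011, -0.028, -0.004, 0.001, 0.0, -0.038, 1]
[-0.01, -0.028, -0.004, 0.0, -0.001, -0.037, 1]
[-0.009, -0.029, -0.004, 0.001, 0.0, -0.038, 1]
[-0.008, -0.029, -0.004, 0.0, -0.001, -0.037, 1]
end err mm [-0.4  0.1 -0.4] maxT 0.030675723300355933 maxR 0.03801315561749642
[0.017, 0.012, 0.0, 0.0, 0.0, 0.0, 1]
[0.016, 0.011, 0.0, 0.0, 0.0, 0.0, 1]
[0.017, 0.012, 0.0, 0.0, 0.0, 0.0, 1]
end err mm [-0.4  0.1 -0.4] maxT 0.020808652046684813 maxR 0.0
```

Emit:
servo_tool:
  motion:
    - [-0.015,-0.026,-0.004,0,0,-0.037,1]
    - [-0.014,-0.027,-0.004,0,0,-0.037,1]
    - [-0.013,-0.027,-0.004,0.001,0,-0.037,1]
    - [-0.012,-0.027,-0.004,0,0,-0.037,1]
    - [-0.011,-0.028,-0.004,0.001,0,-0.038,1]
    - [-0.01,-0.028,-0.004,0,-0.001,-0.037,1]
    - [-0.009,-0.029,-0.004,0.001,0,-0.038,1]
    - [-0.008,-0.029,-0.004,0,-0.001,-0.037,1]

```text
clock: 6.0
eef_pos: [0.4685, 0.1507, 0.2281]
eef_rot: [3.141, 0.006, 0.001]
contact_force: [-0.0, 0.7, 0.3]
finger_gap: 0.0104
```

```bash
python3 - <<'E'
from h import *
for i in range(3): w=snap('wrist','w4'); p,r=cur(); print(p,r.as_euler('xyz'),ray(w,320,200)[0])
E
```

```text
[0.46798312 0.15372494 0.22857519] [-3.13877931  0.00618045  0.00313926] [0.47015739 0.21760767 0.34604625]
[0.46845908 0.15197656 0.22843082] [-3.14089721e+00  5.62223008e-03  3.13617206e-03] [0.46945932 0.22027805 0.34682206]
[0.46881457 0.15068157 0.2283934 ] [3.14098230e+00 5.34628216e-03 2.24286349e-03] [0.46990373 0.21877761 0.34653774]
```

Emit:
servo_tool:
  motion:
    - [0.017,0.012,0,0,0,0,1]
    - [0.016,0.011,0,0,0,0,1]
    - [0.017,0.012,0,0,0,0,1]
    - [0,0,0,0,0,0,1]

```text
clock: 6.65
eef_pos: [0.5222, 0.1132, 0.2296]
eef_rot: [-3.142, 0.002, -0.003]
contact_force: [-0.1, 0.3, -0.2]
finger_gap: 0.0106
```

```bash
python3 - <<'E'
from h import *
for i in range(2): w=snap('wrist','w5'); p,r=cur(); print(p,r.as_euler('xyz'),ray(w,320,200)[0])
a,b=load('w4')['color'],w['color']
cv2.imwrite('pics/m3.png',np.hstack([cv2.resize(i[:300,60:580,::-1],None,fx=.77,fy=.77) if 0 else i[:300,120:520,::-1] for i in (a,b)]))
E
```

```text
[0.52089376 0.11381633 0.22950066] [-3.14123206e+00  2.99962121e-03 -2.62412809e-03] [0.52357987 0.18004494 0.34766544]
[0.52006837 0.114288   0.22947318] [-3.14121571e+00  3.58414417e-03 -1.72142231e-03] [0.52237751 0.18065947 0.34757334]
```

View pics/m3.png

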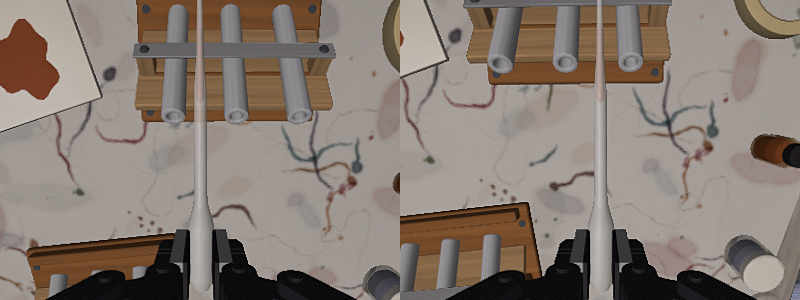

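Three mouths show in both views. In w4 they are near (293,116), (356,116) and (418,116). In w5 they are near (220,64), (285,62) and (350,62).

```bash
python3 - <<'E'
from h import *
G={'w4':[(293,116),(356,116),(418,116)],'w5':[(220,64),(285,62),(350,62)]}
out=[]
for f,L in G.items():
    g=cv2.cvtColor(load(f)['color'],cv2.COLOR_RGB2GRAY)
    for (u,v) in L:
        c=cv2.resize(g[v-16:v+16,u-16:u+16],None,fx=8,fy=8,interpolation=cv2.INTER_CUBIC)
        n=cv2.cvtColor(c,cv2.COLOR_GRAY2BGR)
        core=c[80:180,80:180]; t,_=cv2.threshold(core,0,255,cv2.THRESH_OTSU)
        m=(c<t).astype(np.uint8); 
        cs,_=cv2.findContours(m,cv2.RETR_EXTERNAL,cv2.CHAIN_APPROX_NONE)
        best=None
        for k in cs:
            A=cv2.contourArea(k)
            if 400<A<9000:
                M=cv2.moments(k); q=np.array([M['m10']/A,M['m01']/A])
                if best is None or np.linalg.norm(q-128)<np.linalg.norm(best[0]-128): best=(q,k,A)
        if best:
            q,k,A=best; e=cv2.fitEllipse(k); cv2.ellipse(n,e,(0,0,255),1)
            print(f,(u-16+(np.array(e[0])+.5)/8-.5).round(2),(np.array(e[1])/8).round(1),t)
        out.append(n)
cv2.imwrite('pics/m4.png',np.vstack([np.hstack(out[:3]),np.hstack(out[3:])]))
E
```

```text
w4 [288.5  292.28] [5.7 8.5] 114.0
w4 [351.61 355.56] [5.8 8.7] 124.0
w4 [432.47 431.04] [ 2.1 10.7] 130.0
w5 [215.71 218.24] [ 7.1 10. ] 110.0
w5 [281.19 284.14] [ 7.  11.1] 113.0
w5 [350.16 349.06] [10.3 14.8] 123.0
```

View pics/m4.png

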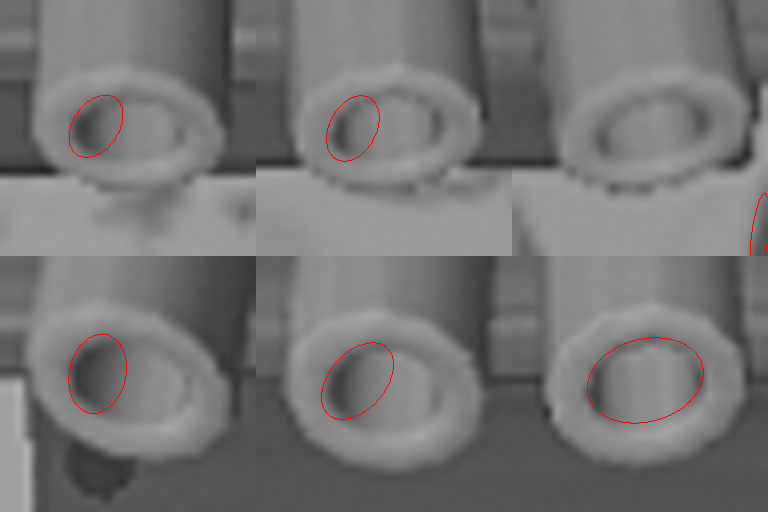

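The zoomed crops show all six mouth ellipses, so I read their centres from the crops by eye. The automatic ellipses mostly caught only the shadowed half of each hole, so I don't use them.

```bash
python3 - <<'E'
from h import *
a,b=load('w4'),load('w5'); t=load('top0')
A=[(292.6,115.5),(355.7,115.25),(419.1,115.4)];B=[(219.6,63.4),(284.5,61.8),(350.25,61.4)]
for p,q in zip(A,B):
    P,e=tri(a,p,b,q); print(P.round(4),e.round(4),'z=.1:',onz(a,*p,.1).round(4),onz(b,*q,.1).round(4),'top',proj(t,P).round(1))
# stem line in tool frame, via nominal pose (z of stem .0244)
p=np.array([.5205,.1142,.2295]); 
E=b['extrinsics']; Rt=axes([0,-1,0],[0,0,-1])
for n,q,dz in [('shoulder',(320,205),.0235),('stem mid',(320,100),.0244),('bulb end',(321,293),.021)]:
    P=onz(b,*q,p[2]-dz); print(n,P.round(4),Rt.inv().apply(P-p).round(4))
g=b['color'][:,290:350].min(2)
for v in (20,60,110,150,180,195,205,215,225): print(v,g[v,14:46])
E
```

```text
[0.447  0.2142 0.1019] 0.0003 z=.1: [0.4469 0.2143 0.1   ] [0.4463 0.2144 0.1   ] top [248.7 253.9]
[0.4951 0.2147 0.1025] 0.0 z=.1: [0.4953 0.2147 0.1   ] [0.4948 0.2151 0.1   ] top [251.3 226.9]
[0.5433 0.2149 0.1023] 0.0001 z=.1: [0.544  0.2149 0.1   ] [0.5435 0.2152 0.1   ] top [254.2 200.4]
shoulder [0.5215 0.1369 0.206 ] [ 0.001  -0.0227  0.0235]
stem mid [0.5216 0.1847 0.2051] [ 0.0011 -0.0705  0.0244]
bulb end [0.5219 0.091  0.2085] [0.0014 0.0232 0.021 ]
20 [ 71  68  69  68  69  70  69  68  70  69  68  64  80 148 159 161 148 132
  98  64  68  69  69  69  67  69  71  69  69  70  68  65]
60 [ 66  64  67  65  66  66  65  65  64  64  62  54 137 144 147 151 143 125
 111  94  58  62  59  62  64  62  65  63  62  60  61  62]
110 [153 151 151 153 153 152 154 153 153 155 142 156 167 171 180 181 170 160
 150 144 129 110  78 159 156 154 153 153 153 152 153 152]
150 [139 142 139 138 141 141 142 141 142 141 139 159 165 171 180 188 176 165
 154 147 132 115  77 155 155 154 153 155 156 155 153 156]
180 [156 156 154 156 155 154 154 153 156 159 122 154 165 171 176 189 177 166
 156 148 138 121  86 156 158 156 155 153 154 156 155 154]
195 [157 156 156 156 156 156 156 155 156 156 136 154 164 170 177 187 177 166
 156 149 138 122  94 160 154 140 133 135 141 155 153 152]
205 [145 149 152 153 154 156 155 156 157 131 152 160 164 171 179 187 177 167
 159 153 143 132 119  93  81 156 158 155 156 154 154 153]
215 [153 154 154 154 154 159 109 136 149 155 159 161 167 171 173 173 168 166
 161 152 146 143 132 122 116 103  84 161 159 155 154 154]
225 [153 155 155 159 134 141 152 157 159 161 161 166 170 175 179 177 172 167
 163 156 149 146 140 137 131 125 119 109  98  78 156 156]
```

```bash
cat >> h.py <<'E'
M=[np.array([.5433,.2149,.1022]),np.array([.4951,.2146,.1022]),np.array([.447,.2142,.1022])]
U=np.array([.0056,-.766,.643]);U/=np.linalg.norm(U)
RB=axes(U,[.0047,-.643,-.766])
TIP=np.array([.001,-.125,.0247])
def tcp_for(i,out,off=(0,0,0)): return M[i]+U*out-RB.apply(TIP)+RB.apply(off)
def avg(n=6):
    P=[];Q=[];F=[]
    for _ in range(n):
        env.get_image('top'); o=env.get_obs(); P.append(o['eef_pos']);Q.append(R.from_euler('xyz',o['eef_rot']));F.append(o['contact_force'])
    return np.mean(P,0),R.concatenate(Q).mean(),RB.inv().apply(np.mean(F,0)).round(2)
E
python3 - <<'E'
from h import *
p,r,f=avg(6); print(p,r.as_euler('xyz'),f)
plan(tcp_for(1,.03),RB,8,1,start=(p,r))
E
```

```text
[0.51943782 0.11511291 0.22974195] [-3.14123951e+00  3.07213037e-03  7.12086545e-05] [ 0.06 -0.12  0.16]
[-0.003, 0.0, 0.001, -0.087, 0.001, -0.001, 1]
[-0.003, 0.0, 0.001, -0.087, 0.001, -0.001, 1]
[-0.003, 0.0, 0.001, -0.087, 0.001, -0.001, 1]
[-0.003, 0.0, 0.001, -0.088, 0.0, -0.001, 1]
[-0.003, 0.0, 0.001, -0.087, 0.001, -0.001, 1]
[-0.003, 0.0, 0.002, -0.088, 0.0, 0.0, 1]
[-0.003, 0.0, 0.001, -0.087, 0.001, -0.001, 1]
[-0.004, 0.0, 0.002, -0.088, 0.0, 0.0, 1]
end err mm [0.4 0.1 0.2] maxT 0.004472135954999579 maxR 0.08800568163476719
```

Emit:
servo_tool:
  motion:
    - [-0.003,0,0.001,-0.087,0.001,-0.001,1]
    - [-0.003,0,0.001,-0.087,0.001,-0.001,1]
    - [-0.003,0,0.001,-0.087,0.001,-0.001,1]
    - [-0.003,0,0.001,-0.088,0,-0.001,1]
    - [-0.003,0,0.001,-0.087,0.001,-0.001,1]
    - [-0.003,0,0.002,-0.088,0,0,1]
    - [-0.003,0,0.001,-0.087,0.001,-0.001,1]
    - [-0.004,0,0.002,-0.088,0,0,1]

```text
clock: 8.05
eef_pos: [0.495, 0.1123, 0.2209]
eef_rot: [2.441, -0.002, 0.008]
contact_force: [-0.1, 0.5, 0.1]
finger_gap: 0.0109
```

```bash
python3 - <<'E'
from h import *
p,r,f=avg(6); print(p,'err mm in tool',(RB.inv().apply(tcp_for(1,.03)-p)*1e3).round(1),'rot err',(r.inv()*RB).as_rotvec().round(4),f,env.get_obs()['joint_pos'].round(2))
t=snap('top','t6');s=snap('side','s6')
a=cv2.resize(t['color'][180:290,195:315,::-1],None,fx=3.3,fy=3.3,interpolation=cv2.INTER_CUBIC)
b=cv2.resize(s['color'][195:295,235:330,::-1],None,fx=4.2,fy=4.2,interpolation=cv2.INTER_CUBIC)
c=np.zeros((420,800,3),np.uint8);c[:a.shape[0],:a.shape[1]]=a;c[:b.shape[0],400:400+b.shape[1]]=b[:,:400];cv2.imwrite('pics/m5.png',c)
E
```

```text
[0.49464388 0.1123677  0.22003381] err mm in tool [ 0.2  0.9 -0.2] rot err [ 0.0006 -0.0005  0.0012] [-0.07 -0.45  0.05] [ 0.52  0.44  1.61 -0.59  1.49  0.69]
```

View pics/m5.png

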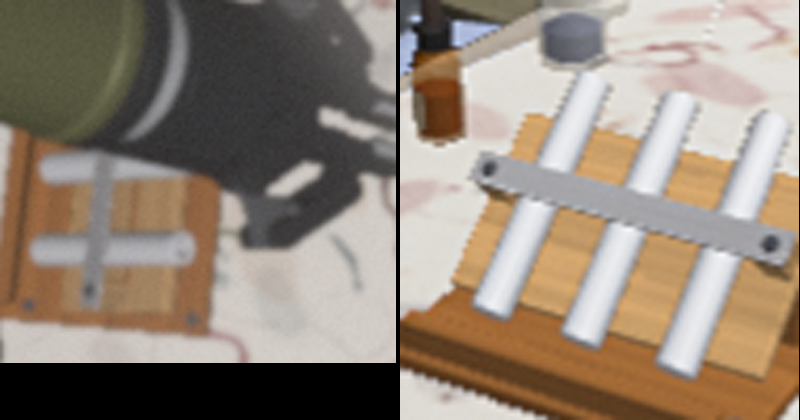

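The side crop shows vial mouths at the top of the tubes but no stem, and the gripper hides the mouth in the top view. I'll check where the stem should project.

```bash
python3 - <<'E'
from h import *
s=load('s6');p=np.array([.4946,.1124,.22])
for k in range(3): print('mouth',k,proj(s,M[k]).round(1))
for y in (-.125,-.10,-.06,-.02): 
    q=proj(s,p+RB.apply([.001,y,.0247])); print(y,q.round(1))
d=cv2.absdiff(s['color'],load('side0')['color']).max(2)
sub=(d>25).astype(np.uint8); ys,xs=np.where(sub[150:240,250:400]); print(xs.min()+250,xs.max()+250,ys.min()+150,ys.max()+150)
x=[ (v,np.where(sub[v,270:400])[0]+270) for v in range(196,240,3)]
for v,a in x: print(v,a[:1],a[-1:],len(a))
cv2.imwrite('pics/m6.png',cv2.resize(s['color'][130:250,240:400,::-1],None,fx=5,fy=5,interpolation=cv2.INTER_CUBIC))
E
```

```text
mouth 0 [280.8 213.9]
mouth 1 [301.8 218.7]
mouth 2 [323.9 223.8]
-0.125 [307.3 205.9]
-0.1 [311.8 195.2]
-0.06 [318.8 178.5]
-0.02 [325.5 162.5]
308 352 150 221
196 [311] [311] 1
199 [] [] 0
202 [308] [308] 1
205 [] [] 0
208 [346] [348] 3
211 [338] [339] 2
214 [332] [333] 2
217 [325] [326] 2
220 [317] [318] 2
223 [] [] 0
226 [] [] 0
229 [] [] 0
232 [] [] 0
235 [] [] 0
238 [] [] 0
```

Emit:
servo_tool:
  motion:
    - [0,-0.009,0,0,0,0,1]
    - [0,-0.009,0,0,0,0,1]
    - [0,-0.008,0,0,0,0,1]
    - [0,-0.003,0,0,0,0,1]
    - [0,-0.003,0,0,0,0,1]
    - [0,-0.003,0,0,0,0,1]

```text
clock: 9.2
eef_pos: [0.4948, 0.1385, 0.198]
eef_rot: [2.443, -0.001, 0.007]
contact_force: [0.3, -0.2, 0.4]
finger_gap: 0.0104
```

```bash
cat > st.py <<'E'
from h import *
import sys
i=int(sys.argv[1]); n=int(sys.argv[2]) if len(sys.argv)>2 else 4
p,r,f=avg(n); d=RB.inv().apply(tcp_for(i,0)-p)*1e3
o=env.get_obs(); print('t',o['clock'],'lat x %.1f z %.1f depth %.1f'%(d[0],d[2],d[1]),'rot',(r.inv()*RB).as_rotvec().round(3),'F tool',f,'gap',round(o['finger_gap'],4))
E
python3 st.py 1
```

```text
t 9.4 lat x -0.1 z -0.3 depth 5.1 rot [ 0.    -0.    -0.001] F tool [-0.29 -0.04  0.54] gap 0.0106
```

Emit:
servo_tool:
  motion:
    - [0,-0.004,0,0,0,0,1]
    - [0,-0.004,0,0,0,0,1]
    - [0,-0.006,0,0,0,0,1]
    - [0,-0.006,0,0,0,0,1]
    - [0,-0.006,0,0,0,0,1]
    - [0,-0.006,0,0,0,0,1]

```text
clock: 10.15
eef_pos: [0.4947, 0.1632, 0.1771]
eef_rot: [2.443, -0.001, 0.007]
contact_force: [-0.6, -0.2, -0.1]
finger_gap: 0.0103
```

```bash
python3 st.py 1
```

```text
t 10.35 lat x -0.1 z -0.4 depth 37.6 rot [ 0.001 -0.    -0.   ] F tool [ 0.34 -0.45  0.09] gap 0.0106
```

Emit:
servo_tool:
  motion:
    - [0,-0.005,0,0,0,0,1]
    - [0,-0.003,0,0,0,0,1]
    - [0,-0.002,0,0,0,0,1]
    - [0,-0.002,0,0,0,0,1]

```text
clock: 10.85
eef_pos: [0.4945, 0.1708, 0.1707]
eef_rot: [2.439, -0.001, 0.007]
contact_force: [0.3, -6.9, 6.6]
finger_gap: 0.0105
```

```bash
python3 st.py 1
```

```text
t 11.05 lat x -0.1 z -0.4 depth 47.3 rot [ 0.004 -0.    -0.001] F tool [ 0.09  6.84 -0.35] gap 0.0106
```

Firm 6.8 N stop at 47 mm depth, so the middle vial is blocked. I withdraw and go to vial 0.

Emit:
servo_tool:
  motion:
    - [0,0.005,0,0,0,0,1]
    - [0,0.012,0,0,0,0,1]
    - [0,0.014,0,0,0,0,1]
    - [0,0.014,0,0,0,0,1]
    - [0,0.014,0,0,0,0,1]
    - [0,0.009,0,0,0,0,1]
    - [0.024,0,0,0,0,0,1]
    - [0.024,0,0,0,0,0,1]

```text
clock: 12.05
eef_pos: [0.5434, 0.12, 0.214]
eef_rot: [2.443, -0.001, 0.007]
contact_force: [-0.6, 0.3, 0.8]
finger_gap: 0.0103
```

```bash
python3 st.py 0 6
```

```text
t 12.35 lat x -0.7 z -0.4 depth -19.2 rot [ 0.    -0.    -0.001] F tool [ 0.17 -0.25  0.18] gap 0.0104
```

Emit:
servo_tool:
  motion:
    - [-0.0006,-0.008,0,0,0,0,1]
    - [0,-0.006,0,0,0,0,1]
    - [0,-0.003,0,0,0,0,1]
    - [0,-0.003,0,0,0,0,1]
    - [0,-0.003,0,0,0,0,1]
    - [0,-0.003,0,0,0,0,1]

```text
clock: 13.1
eef_pos: [0.5422, 0.1404, 0.1967]
eef_rot: [2.443, -0.001, 0.007]
contact_force: [-0.2, -0.4, -0.1]
finger_gap: 0.0104
```

```bash
python3 st.py 0
```

```text
t 13.3 lat x 0.6 z -0.3 depth 7.2 rot [ 0. -0. -0.] F tool [ 0.42 -0.33  0.45] gap 0.01
```

Emit:
servo_tool:
  motion:
    - [0.0003,-0.006,0,0,0,0,1]
    - [0,-0.007,0,0,0,0,1]
    - [0,-0.007,0,0,0,0,1]
    - [0,-0.007,0,0,0,0,1]
    - [0,-0.006,0,0,0,0,1]
    - [0,-0.004,0,0,0,0,1]
    - [0,-0.003,0,0,0,0,1]
    - [0,-0.002,0,0,0,0,1]

```text
clock: 14.3
eef_pos: [0.5423, 0.1725, 0.1697]
eef_rot: [2.443, -0.001, 0.007]
contact_force: [-0.0, 0.4, -0.3]
finger_gap: 0.0105
```

```bash
python3 st.py 0
```

```text
t 14.5 lat x 0.3 z -0.2 depth 49.0 rot [ 0.    -0.    -0.001] F tool [-0.27 -0.27  0.14] gap 0.0104
```

Emit:
servo_tool:
  motion:
    - [0,-0.003,0,0,0,0,1]
    - [0,-0.003,0,0,0,0,1]
    - [0,-0.003,0,0,0,0,1]

```text
clock: 14.88
eef_pos: [0.5423, 0.1795, 0.1639]
eef_rot: [2.443, -0.001, 0.007]
contact_force: [-0.6, 0.4, -0.5]
finger_gap: 0.0103
```

```bash
python3 st.py 0
```

```text
t 15.075 lat x 0.4 z -0.3 depth 58.3 rot [ 0.001 -0.    -0.   ] F tool [0.02 0.07 0.03] gap 0.0105
```

Past 58 mm with no force: vial 0 is the clear one.

Emit:
servo_tool:
  motion:
    - [0,-0.007,0,0,0,0,1]
    - [0,-0.007,0,0,0,0,1]
    - [0,-0.007,0,0,0,0,1]
    - [0,-0.007,0,0,0,0,1]
    - [0,-0.005,0,0,0,0,1]
    - [0,-0.003,0,0,0,0,1]

```text
clock: 15.82
eef_pos: [0.5421, 0.2071, 0.1406]
eef_rot: [2.443, -0.0, 0.007]
contact_force: [0.2, -0.9, -0.6]
finger_gap: 0.011
```

```bash
python3 st.py 0
```

```text
t 16.025 lat x 0.3 z -0.3 depth 94.2 rot [ 0.001 -0.    -0.   ] F tool [ 0.17 -0.06 -0.36] gap 0.0102
```

Emit:
servo_tool:
  motion:
    - [0,-0.003,0,0,0,0,1]
    - [0,-0.002,0,0,0,0,1]
    - [0,-0.002,0,0,0,0,1]
    - [0,-0.001,0,0,0,0,1]
    - [0,-0.001,0,0,0,0,1]

```text
clock: 16.65
eef_pos: [0.542, 0.2128, 0.1359]
eef_rot: [2.44, -0.001, 0.007]
contact_force: [1.0, -4.0, 5.1]
finger_gap: 0.0107
```

```bash
python3 st.py 0
```

```text
t 16.85 lat x 0.3 z -0.3 depth 101.7 rot [ 0.003 -0.    -0.001] F tool [ 0.32  6.41 -0.92] gap 0.0107
```

Emit:
servo_tool:
  motion:
    - [0,-0.001,0,0,0,0,1]
    - [0,-0.001,0,0,0,0,1]

```text
clock: 17.1
eef_pos: [0.542, 0.2129, 0.1357]
eef_rot: [2.437, -0.001, 0.006]
contact_force: [0.0, -8.0, 11.1]
finger_gap: 0.0106
```

```bash
python3 st.py 0; python3 -c "
from h import *
snap('wrist','w7')"
```

```text
t 17.3 lat x 0.3 z -0.3 depth 101.9 rot [ 0.006  0.    -0.002] F tool [-0.13 11.93 -2.27] gap 0.0103
```

View pics/w7.png

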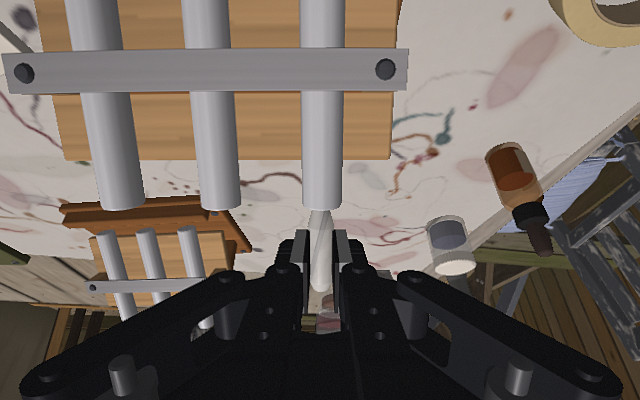

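The bulb sits flush at vial 0's mouth, near (321,208). Release and retreat.

Emit:
servo_tool:
  motion:
    - [0,0,0,0,0,0,0.4]
    - [0,0,0,0,0,0,0.2]
    - [0,0.002,0,0,0,0,0]
    - [0,0,0,0,0,0,0]
    - [0,0,0,0,0,0,0]

```text
clock: 17.98
eef_pos: [0.542, 0.2139, 0.1349]
eef_rot: [2.443, -0.001, 0.007]
contact_force: [-0.7, 0.6, -0.9]
finger_gap: 0.0429
```

Emit:
servo_tool:
  motion:
    - [0,0,-0.006,0,0,0,0]
    - [0,0,-0.012,0,0,0,0]
    - [0,0,-0.02,0,0,0,0]
    - [0,0,-0.025,0,0,0,0]
    - [0,0.01,-0.025,0,0,0,0]
    - [0,0.01,-0.02,0,0,0,0]
    - [0,0,0,0,0,0,0]

```text
clock: 18.85
eef_pos: [0.5424, 0.2694, 0.2328]
eef_rot: [2.446, -0.005, 0.008]
contact_force: [-0.5, -0.3, 0.1]
finger_gap: 0.0428
```

```bash
python3 st.py 0; python3 -c "
from h import *
w=snap('wrist','w8');print(proj(w,M[0]))
t=load('top0');
import numpy as np"
```

```text
t 19.05 lat x 0.5 z 107.7 depth 83.3 rot [ 0. -0. -0.] F tool [ 0.18 -0.24 -0.05] gap 0.0425
[321.86611303 141.26244637]
```

View pics/w8.png

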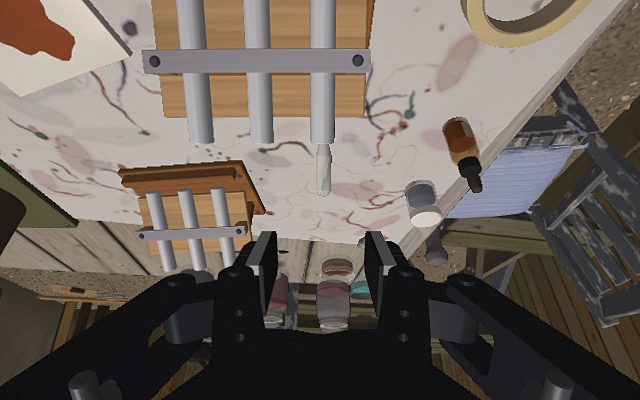

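The pipette stands free in vial 0, with its bulb from the mouth at (323,143) to (323,196). The bystanders are still standing.

```bash
python3 - <<'E'
from h import *
w=load('w8')
for k in (.036,.040,.043,.046,.050): print(k,proj(w,M[0]+U*k+RB.apply([0,0,-.003])).round(1))
g=w['color'][:,305:342].min(2)
for v in (142,146,150,165,180,188,192,194,196,198,200): print(v,g[v])
t=snap('wrist','w9'); 
print('motion between frames',cv2.absdiff(t['color'][140:200,300:345],w['color'][140:200,300:345]).mean())
T=snap('top','t9');T0=load('top0')
d=cv2.absdiff(T['color'],T0['color']).max(2)
for n,(u,v) in dict(drop=(305,132),jar=(368,145),mul=(406,133)).items(): print(n,d[v-14:v+14,u-12:u+12].mean().round(1),(d[v-14:v+14,u-12:u+12]>40).sum())
E
```

```text
0.036 [321.8 186.2]
0.04 [321.8 191. ]
0.043 [321.8 194.5]
0.046 [321.8 198.1]
0.05 [321.7 202.7]
142 [176 177 177 177 177 179 145 174 177 178 177 182 180 176 178 179 180 179
 169 160 154 149 145 138 128 119 108  85  61 177 176 175 171 170 171 169
 168]
146 [ 98 138 172 175 176 174 175 175 174 175 175 176 179 142 155 165 166 164
 162 154 142 129 113  98 183 182 175 173 173 173 174 174 173 174 173 173
 173]
150 [142  94  89 114 152 170 174 175 176 175 175 180 141 151 161 164 165 163
 159 155 144 136 122 108  78 186 184 179 176 174 174 175 175 174 174 176
 175]
165 [174 174 173 175 174 174 175 174 175 174 176 159 174 180 181 180 180 172
 168 161 156 154 150 121 103  78 181 178 174 172 164 162 164 168 172 176
 175]
180 [173 164 166 175 176 172 170 171 173 175 176 156 169 175 175 174 175 166
 139 141 147 140 132 135 120  98 174 177 175 174 175 173 174 175 175 176
 173]
188 [159 168 173 176 175 175 174 175 172 172 175 167 170 173 174 182 156 149
 156 154 144 157 151 142 126 105 142 144 150 150 149 149 149 148 150 149
 150]
192 [174 174 173 167 158 156 161 168 173 176 176 180 127 176 189 174 175 184
 174 164 170 167 159 142 109 164 168 160 150 144 143 148 148 150 150 150
 150]
194 [177 177 177 176 177 177 175 174 173 170 167 165 166 123 179 161 168 180
 172 169 170 164 148 111 172 176 172 170 167 165 158 152 148 147 144 145
 147]
196 [174 176 177 175 177 176 175 177 174 174 175 175 176 175 176 178 181 149
 132 124 126 176 180 179 178 177 176 175 175 175 174 172 171 170 170 166
 165]
198 [173 171 173 176 177 175 178 175 175 175 177 177 177 177 175 177 177 178
 178 179 179 177 177 178 177 177 175 176 176 176 176 177 178 176 176 176
 175]
200 [175 170 169 176 176 176 175 178 177 176 178 177 177 177 177 180 176 177
 178 178 176 176 177 177 178 176 179 175 175 176 179 176 176 177 178 177
 178]
motion between frames 1.174567901234568
drop 8.1 0
jar 9.7 0
mul 8.2 0
```

```bash
python3 -c "
from h import *
print(env.get_obs()['clock'],env.get_obs()['contact_force']);print(env.finish_job())"
```

```text
19.2 [ 0.38658297 -0.17689579 -0.82759008]
the job is handed in; nothing more can be done
None
```

I put the pipette away in vial 0 of the far rack, let go of it and handed the job in at 19.2 s; no verdict was reported.

**Finding the clear vial:** I gripped the pipette by the bulb and tried the middle vial first. It stopped the stem firmly (about 7 N) at 47 mm, so it is blocked. Vial 0 let the stem pass 58 mm with no force. The bulb met the mouth at about 102 mm (expected 103), and I pressed it to about 12 N. I did not try vial 2.

**Last checks:**
- **Seating:** the bulb's end stands about 44.5 mm out of the mouth, which puts the shoulder about 1.5 mm above it, within the 4 mm below to 8 mm above allowed. In the wrist image the pipette is in line with the bore to within about a pixel or two.
- **At rest and let go:** two wrist frames taken one after the other show no motion. The fingers are about 108 mm clear, and the force reading is only noise.
- **Bystanders:** the top view shows no change around the jar, the dropper bottle or the muller.

**What disagreed or failed:**
- TCP readings scatter by 1–2 mm, so I averaged several.
- My automatic fit of the mouth ellipses mostly caught only the shadowed part of each hole, so I read the mouth centres from the zoomed crops by eye. The two views then agreed to 0.3 mm, and the vial spacing came out at 48.1 mm.
- The finger opening read 10 to 11 mm on the 12 mm bulb, and I did not find out why.

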